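Push a rejected carrier plate through the slot of the reject box

TASK

Take the carrier plate, the one with a handle tab, out of the rack and push it upright, tab last, through the slot in the top of the grey reject box until it drops inside. Feel for the slot and press gently, since the slot plate must not take more than about 25 N, and leave the other plates and everything else on the bench where they are.

Things in the scene. Friction and masses are not known exactly. Their poses are not given: they have to be found in the camera images.
- carrier: Carrier: flat aluminium plate, about 0.13 kg, 6 mm thick (its x). Body 90 mm wide (y), 70 mm high (z, up), bottom edges rounded (radius 1.5 mm). A handle tab 40 mm wide, centred, 6 mm thick, rises from 70 to 120 mm. Origin: middle of the bottom edge. Starts upright in one of the rack's grooves, leaning at most 0.06 rad.
- carrier_top (a point): Middle of the top edge of the carrier's tab, 120 mm above its origin. Grip the tab here from above, fingers closing along the carrier's x.
- shoulders (a point): Middle of the carrier at the height of the body's shoulders beside the tab, 70 mm above its origin. Once the shoulders are 20 mm or more below the top of the box, the nibs have let go and the released carrier drops into the box by itself.
- rack: Fixed black rack, 150 x 116 mm; origin at the centre of its underside. Three grooves 7.5 mm wide along its y, at x = -45, 0 and 45 mm; groove floor 6 mm, rib tops 36 mm above the bench. Holds the carrier and two plain plates in any order.
- blank0: Plain aluminium plate without a tab, 6 x 90 x 70 mm, standing upright in a rack groove; stays where it is. Origin: middle of the bottom edge.
- blank1: Second plain plate, same as blank0.
- reject_box: Fixed grey closed metal box, 170 (x) x 160 (y) x 160 mm high, inner floor at 5 mm. Origin: centre of its underside. On top a steel slot plate, 100 x 134 x 4 mm, upper face at 160 mm, with one slot along the box's y, 97 mm long and 8.5 mm wide (x). It is clamped by hand: the slot may lie up to 14 mm off the lid mark along box x, unreported; feel for it.
- lid_mark (a point): Centre of the box's top, 160 mm above the bench; the slot is centred on it in y only. The slot plate sits on rubber mounts: pressed down it gives 1 mm per 4 N, up to 6 mm.
- nibs (a point): Point 12 mm below the lid mark, the height of two sprung round nibs (10 mm radius) that stand 4 mm into the slot from its +x side near its ends (y = +-34 mm, box frame). They nip the plate against the other side: pushing past them takes about 3 to 12 N, and they hold the carrier up by friction if it is let go of early.
- bin0: Loose red parts bin, 150 x 110 x 65 mm, bystander; origin at the centre of its underside.
- bin1: Second loose red parts bin, like bin0.
- squeeze_bottle: Loose white bottle, 52 mm across, 130 mm high, bystander; origin at the centre of its underside.
- coil_tray: Loose clear divided tray, 70 x 70 x 22 mm, bystander; origin at the centre of its underside.
- driver: Loose screwdriver lying on the bench, bystander.
- reel: Loose black disc, 60 mm across, 12 mm high, bystander.
Things that resemble listed ones, but are neither listed nor needed, are in the scene too. Of the things that look like the reject_box, the larger one is meant. Leave any green look-alike of the carrier alone.

How it is judged:
On the way:
1. The carrier stands upright in the slot, tab up, its bottom edge 30 to 90 mm below the top of the box (z of carrier in the frame of reject_box between 0.07 and 0.13 m and angle between carrier's own z axis and vertical below 0.2 rad and angle between the x axis of carrier and the x axis of reject_box, either way round below 0.15 rad and z of carrier_top in the frame of reject_box above 0.17 m and x of carrier in the frame of reject_box between -0.025 and 0.025 m and y of carrier in the frame of reject_box between -0.015 and 0.015 m), for 0.1 s.
At the end, for the whole second after the job is handed in: The whole carrier lies inside the reject box, its top and bottom edges at least 20 mm below the top of the box and within its walls, at rest (below 0.05 m/s); the two plain plates are within 20 mm of where they stood (z of each of carrier_top, carrier in the frame of reject_box below 0.14 m and x of carrier_top in the frame of reject_box between -0.087 and 0.087 m and y of carrier_top in the frame of reject_box between -0.082 and 0.082 m and x of carrier in the frame of reject_box between -0.087 and 0.087 m and y of carrier in the frame of reject_box between -0.082 and 0.082 m and z of carrier in the frame of reject_box above -0.005 m and linear speed of carrier below 0.05 m/s and distance of each of blank0, blank1 from where it was at the start of the episode below 0.02 m); the robot touches nothing.
It fails at once if While the carrier is being put through the slot (bottom edge still 60 mm or more above the box's underside), it presses on the box with more than 30 N (contact force between carrier and reject_box above 30 N and z of carrier in the frame of reject_box above 0.06 m).
It fails at once if The fingers or the arm press on the box with more than 30 N (contact force between any of the fingers, the arm and reject_box above 30 N).
It fails at once if A plain plate in the rack is moved by more than 20 mm (distance of any of blank0, blank1 from where it was at the start of the episode above 0.02 m).
It fails at once if A bin, the bottle, the tray, the screwdriver or the reel is moved by more than 30 mm (distance of any of bin0, bin1, squeeze_bottle, coil_tray, driver, reel from where it was at the start of the episode above 0.03 m).
It also fails if it takes over 64 s, if anything falls off the work surface, if the arm or the gripper's body presses on something with over 40 N, if the wrist force passes 120 N, or if a joint passes its speed limit or range.

ROBOT

A 6-joint arm with a two-finger parallel gripper is mounted at the origin on the work surface. World frame = base frame: x ahead of the robot, y to its left, z up, the work surface at z = 0. Lengths are in m, angles in rad, forces in N, time in s.
With the tool pointing down it reaches from about 0.325 to 0.775 m from the base axis. Payload 9.3 kg.
Tool frame: the origin (TCP) lies midway between the tips of the shut fingers; the grasp point (between the pads) lies env.grip_depth behind it (env.grip_depth is the distance from the TCP to the grasp point, in m); z points along the fingers, y is the line along which they close (so a half turn about z gives the same grasp; the last joint's range is limited). The gripper opens to 85 mm and grips with 20 to 120 N. Pads are 22 mm wide; open, the fingers measure 114 mm over their backs; the gripper's body (76 mm by 85 mm) begins 54 mm behind the grasp point. The pads swing forward as they close: fully open they stand 13 mm farther back than shut.
Start: joints at [-1.386, 0.259, 0.021, 1.334, 0, 1.418], TCP at [0.182, -0.519, 0.231] pointing down, gripper open.
Joint ranges: [-3.04, 3.04], [-0.91, 1.82], [-1.04, 1.36], [-1.92, 1.95], [-1.52, 1.45], [-3.14, 3.14]. Speed limits (rad/s): [2.22, 2.22, 2.79, 3.14, 3.14, 3.14].

INTERFACE

Orientations are given as a unit quaternion [w, x, y, z].
In Python, from plant import env gives the robot as it stands. The module is installed in compiled form; this text tells all that it offers.
- The arm moves only by the tool send_rows, never from a script. Its argument "commands" is a list that holds one entry, the list of rows, each a list of 4 numbers: the shift along the world's x, y, z in units of 40 mm (1.0 is 40 mm), then the turn about the world's z in units of 5 degrees (1.0 is 5 degrees). A call has 1 to 5 rows; each row shifts and turns the commanded pose from where the row before left it; what a row does not reach is not made up. A row lasts 1/12 s, in which the tool goes at most 41.7 mm and 7.16 degrees, less where a joint would pass 70% of its speed; a pose out of reach is approached as far as the arm can. A call is refused whole if a number of a shift passes 1 or a number of a turn 1, either way. A call with a gripper value outside its range is refused whole. "grip" is the finger opening in mm, from 0 to 85.4, set as the call begins (left out, the last holds). The fingers move at their own pace and stop on an object; the grip force is fixed at half the most. Time passes only in rows, so rows that do not move let the fingers close. It gives the time, the measured TCP pose, the force, the opening and the grip force at its end, in the units of the state.
- env.read_state(): the state, without advancing time (a new reading comes with each control period).
- env.capture(name): name is "scene" or "top"; returns a dict with "frame" (400x640x3 uint8, red, green, blue), "range_z" (400x640 float32, m along the optical axis (not along the pixel's ray), 0 where there is no reading), "mtx" (3x3 intrinsics, pixels), "extrinsics" (4x4, takes a point from camera to world coordinates). Camera axes: x right, y down, z forward; pixel columns grow to the right and rows downward; lengths in m; the calibration is good to about 2 mm. A picture is of the moment at which its call begins.
- env.finish_job(): hands the job in; it is judged then, once.
Trained networks look in a picture, given as the dict that the camera call returned (one of the last four; its "shot" number tells which), for a name from the list of things; names that differ only in an ending like _2 or _b are one class to them, and where a whole thing is asked for, a point or a joint stands for the part that bears it (a point fixed in the world has none). Each returns a list of dicts, best first, with "conf" (0 to 1); they miss things now and then, are a little off and sometimes report something else, mostly with a low value. They report only what shows in the picture. A call takes as long as a camera call. They do not tell look-alikes from the thing itself.
- env.look_for(target, picture): "pixel" ([column, row] in pixels, amid what is visible of it).
The state is a dict: "time": time; "qpos": joint angles; "joint_vel": joint speeds; "joint_efforts": joint torques, N m; "tcp_pos": TCP position; "tool_rot": TCP orientation; "ft_force": force on the tool from outside, world axes, zero at the start; "wrist_torque": the same for the moment, N m; "finger_gap": finger opening in m; "grip_force": force on a finger pad.
Only numpy, scipy, OpenCV 4.12 (cv2) and the standard library are available. Lean on these libraries where they do the work, as an engineer would, in place of code of your own. Each camera call takes 0.05 s, during which the arm holds its last target. There are 200 camera calls.

## Working session

There is one attempt and no reset: what is moved stays moved. The work goes in short steps, Python scripts to look and compute and a tool call to move; the robot and the scene stay as the last step left them, time stands still between calls to the robot, and variables do not carry over. Pictures are saved under pics/ and viewed, at most 10 in all, crops included, and the job is handed in when it is done.

Besides the shell and the picture viewer there is one more tool, called by a JSON object that holds its "name" and its "arguments", one argument or row to a line. send_rows: Moves the arm, as the interface text tells. Its arguments: {"type":"object","properties":{"commands":{"type":"array"},"grip":{"type":"number"}},"required":["commands"]}

```bash
mkdir -p pics; cat > h.py <<'E'
import numpy as np, cv2
from plant import env
def pts(d):
    z=d["range_z"]; K=d["mtx"]; T=d["extrinsics"]
    v,u=np.mgrid[:z.shape[0],:z.shape[1]]
    P=np.stack([(u-K[0,2])/K[0,0]*z,(v-K[1,2])/K[1,1]*z,z],-1)@T[:3,:3].T+T[:3,3]
    P[z==0]=np.nan
    return P
def save(d,n): cv2.imwrite("pics/"+n,d["frame"][:,:,::-1])
E
python3 - <<'E'
from h import *
s=env.read_state(); print(s["time"],s["tcp_pos"],s["tool_rot"],s["finger_gap"],env.grip_depth)
for n in("top","scene"):
    d=env.capture(n); save(d,n+"0.png"); P=pts(d); print(n,d["extrinsics"].round(3).tolist())
    for t in("carrier","rack","reject_box","blank0"):
        for r in env.look_for(t,d)[:3]:
            u,v=map(int,np.round(r["pixel"])); print(t,r["pixel"],round(r["conf"],2),P[v,u].round(3))
E
```

```text
0.0 [ 0.18224324 -0.51861376  0.23066945] [-6.66829865e-04  9.85767167e-01  1.68114984e-01 -8.56795850e-06] 0.08514190108238837 0.0187
top [[0.01, -0.993, 0.115, 0.389], [-1.0, -0.01, -0.003, -0.019], [0.005, -0.115, -0.993, 1.159], [0.0, 0.0, 0.0, 1.0]]
carrier [226.8, 193.2] 0.72 [0.525 0.213 0.094]
carrier [207.4, 137.1] 0.6 [0.686 0.281 0.063]
rack [232.7, 198.6] 0.77 [nan nan nan]
reject_box [405.3, 201.9] 0.97 [ 0.498 -0.249  0.158]
reject_box [221.5, 269.7] 0.85 [0.322 0.215 0.111]
blank0 [230.2, 178.8] 0.71 [0.572 0.217 0.041]
blank0 [226.6, 212.4] 0.64 [0.479 0.224 0.032]
scene [[-0.742, 0.561, -0.368, 0.895], [0.671, 0.613, -0.418, 0.447], [-0.009, -0.557, -0.83, 1.003], [0.0, 0.0, 0.0, 1.0]]
carrier [341.8, 345.8] 0.9 [0.694 0.281 0.066]
carrier [374.0, 272.4] 0.66 [0.533 0.214 0.085]
rack [367.1, 296.8] 0.94 [0.582 0.242 0.073]
reject_box [434.8, 226.9] 0.89 [0.359 0.238 0.112]
reject_box [256.8, 147.5] 0.69 [ 0.537 -0.192  0.16 ]
reject_box [365.5, 296.2] 0.68 [0.583 0.24  0.076]
blank0 [390.5, 269.0] 0.92 [0.49  0.227 0.057]
blank0 [360.5, 288.5] 0.57 [0.579 0.217 0.073]
```

View pics/top0.png

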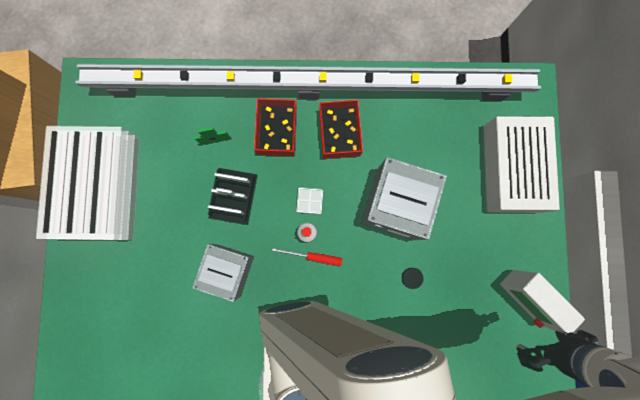

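View pics/scene0.png

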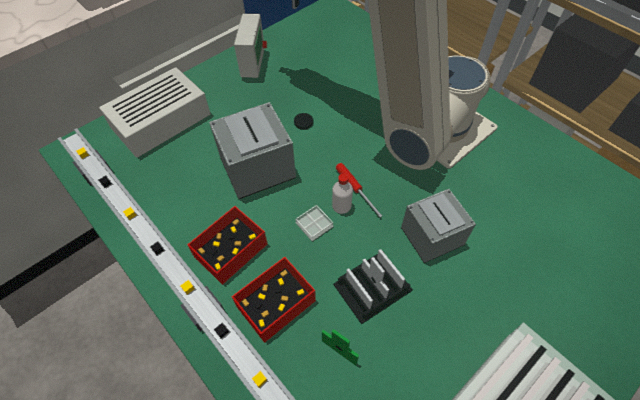

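The carrier, with its tab, is in the middle groove (top view 228,192; scene view 374,272). The large box is at (405,200) in the top view with its slot visible as a dark line. The green look-alike at (212,136) and the small box at (221,270) are to be left alone.

```bash
cat > m.py <<'E'
from h import *
def rect(Q):
    (c,(w,h),a)=cv2.minAreaRect((Q[:,:2]*1000).astype(np.float32)); return np.round(c,1),round(w,1),round(h,1),round(a,1)
for n in("top","scene"):
    d=env.capture(n);P=pts(d);g=d["frame"].max(-1); K=d["mtx"];T=d["extrinsics"]
    X,Y,Z=np.moveaxis(P,-1,0)
    near=(abs(X-.5)<.14)&(abs(Y+.25)<.14)
    m=near&(abs(Z-.158)<.008)
    print(n,"box",rect(P[m]),np.median(Z[m]))
    # slot: dark pixels inside lid region, cast onto z=.16
    hull=np.zeros(g.shape,np.uint8); v,u=np.where(m); cv2.fillConvexPoly(hull,cv2.convexHull(np.c_[u,v].astype(np.int32)),1)
    hull=cv2.erode(hull,np.ones((9,9)))
    v,u=np.where((hull>0)&(g<70))
    ray=np.c_[(u-K[0,2])/K[0,0],(v-K[1,2])/K[1,1],np.ones(len(u))]@T[:3,:3].T
    Q=T[:3,3]+ray*((.16-T[2,3])/ray[:,2])[:,None]
    print(" slot",len(u),rect(Q),Q.mean(0).round(4), "zslot",np.nanmedian(Z[v,u]))
    t=(abs(X-.53)<.1)&(abs(Y-.215)<.1)&(Z>.083)
    print(" tab",t.sum(),rect(P[t]),P[t].mean(0).round(4),np.nanmax(Z[t]))
    for lo,hi in((.083,.095),(.095,.108),(.108,.14)):
        q=P[t&(Z>lo)&(Z<=hi)]
        if len(q)>3: print("  ",lo,len(q),rect(q),q.mean(0).round(4))
    b=(abs(X-.53)<.1)&(abs(Y-.215)<.1)&(Z>.062)&(Z<=.083)
    print(" bodies",b.sum())
    r=(abs(X-.53)<.12)&(abs(Y-.215)<.12)&(Z>.012)&(g<60)
    print(" rack",rect(P[r]))
    c=cv2.resize(d["frame"][(slice(150,240),slice(180,300)) if n=="top" else (slice(235,325),slice(320,440))],(720,540),interpolation=cv2.INTER_CUBIC)
    cv2.imwrite(f"pics/crop_{n}.png",c[:,:,::-1])
E
python3 m.py
```

```text
top box (array([ 510.8, -257.4]), 159.8, 169.8, 73.0) 0.15788565516153463
 slot 66 (array([ 509.1, -255.5]), 92.4, 4.4, 72.8) [ 0.5093 -0.2544  0.16  ] zslot 0.14490960274737996
 tab 64 (array([528. , 214.3]), 40.1, 6.6, 80.7) [0.5267 0.213  0.1165] 0.12989800456152523
   0.083 8 (array([525.4, 214.7]), 37.8, 3.5, 86.6) [0.5255 0.214  0.0889]
   0.095 8 (array([524.8, 210.6]), 30.2, 5.1, 87.9) [0.5246 0.2062 0.102 ]
   0.108 48 (array([528. , 214.3]), 40.1, 6.6, 80.7) [0.5273 0.2139 0.1234]
 bodies 227
 rack (array([527.8, 214.4]), 106.5, 129.8, 81.0)
scene box (array([ 513.6, -253.7]), 162.3, 169.6, 72.8) 0.1583779397694186
 slot 54 (array([ 516.6, -240.4]), 115.9, 11.4, 68.6) [ 0.5126 -0.2503  0.16  ] zslot 0.1389157215462954
 tab 179 (array([531.1, 217.7]), 40.8, 7.9, 80.2) [0.5326 0.2188 0.1106] 0.13073630676975678
   0.083 39 (array([533.1, 217.2]), 40.1, 4.6, 86.5) [0.533  0.2174 0.0894]
   0.095 34 (array([533.5, 218.7]), 37.9, 5.9, 89.0) [0.5336 0.2209 0.1021]
   0.108 106 (array([531. , 217.7]), 40.8, 7.6, 80.2) [0.5321 0.2185 0.1211]
 bodies 517
 rack (array([531.4, 217.9]), 107.1, 129.6, 80.9)
```

View pics/crop_top.png

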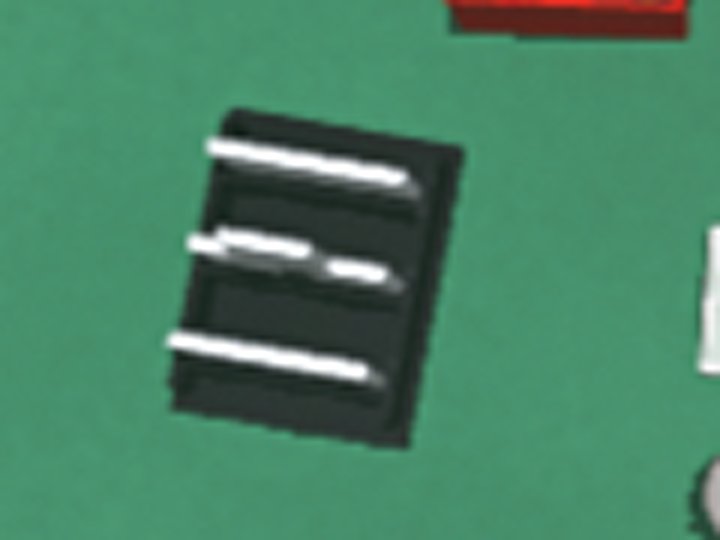

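View pics/crop_scene.png

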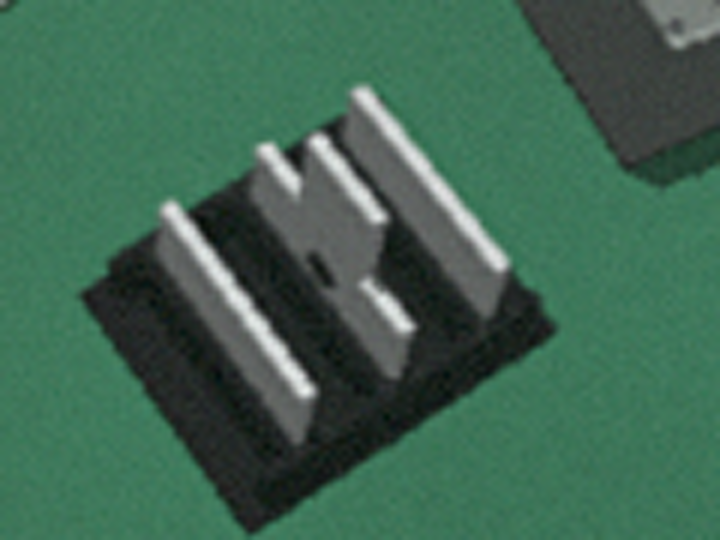

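The tab is at about (0.5295, 0.216), with its long side at about 81°. The box centre is at about (0.512, -0.2555), with its y axis at 73° and the slot roughly 2 mm towards -x of the box. I'm moving above the rack now.

{"name": "send_rows", "arguments": {
  "commands": [
    [[0.35, 0.735, 0.05, 0.49], [0.35, 0.735, 0.05, 0.49], [0.35, 0.735, 0.05, 0.49], [0.35, 0.735, 0.05, 0.49], [0.35, 0.735, 0.05, 0.49]]
  ],
  "grip": 85
}}

```text
time: 1.02
tcp_pos: [0.2526, -0.3705, 0.2414]
tool_rot: [0.0, 0.962, 0.273, 0.0]
ft_force: [0.7, -0.6, 0.4]
finger_gap: 0.0851
grip_force: 0.0
```

{"name": "send_rows", "arguments": {
  "commands": [
    [[0.35, 0.735, 0.05, 0.49], [0.35, 0.735, 0.05, 0.49], [0.35, 0.735, 0.05, 0.49], [0.35, 0.735, 0.05, 0.49], [0.35, 0.735, 0.05, 0.49]]
  ]
}}

```text
time: 1.43
tcp_pos: [0.3226, -0.2234, 0.2516]
tool_rot: [0.0, 0.927, 0.374, 0.0]
ft_force: [0.5, -0.4, 1.1]
finger_gap: 0.0851
grip_force: 0.0
```

{"name": "send_rows", "arguments": {
  "commands": [
    [[0.35, 0.735, 0.05, 0.49], [0.35, 0.735, 0.05, 0.49], [0.35, 0.735, 0.05, 0.49], [0.35, 0.735, 0.05, 0.49], [0.35, 0.735, 0.05, 0.49]]
  ]
}}

```text
time: 1.85
tcp_pos: [0.3926, -0.0763, 0.2617]
tool_rot: [0.0, 0.882, 0.471, 0.0]
ft_force: [1.0, -0.7, -0.3]
finger_gap: 0.0849
grip_force: 0.0
```

{"name": "send_rows", "arguments": {
  "commands": [
    [[0.35, 0.735, 0.05, 0.49], [0.35, 0.735, 0.05, 0.49], [0.35, 0.735, 0.05, 0.49], [0.35, 0.735, 0.05, 0.49], [0.35, 0.735, 0.05, 0.49]]
  ]
}}

```text
time: 2.27
tcp_pos: [0.4626, 0.0708, 0.2716]
tool_rot: [0.0, 0.827, 0.563, 0.0]
ft_force: [1.0, -0.4, -0.0]
finger_gap: 0.0851
grip_force: 0.0
```

{"name": "send_rows", "arguments": {
  "commands": [
    [[0.35, 0.735, 0.05, 0.49], [0.35, 0.735, 0.05, 0.49], [0.35, 0.735, 0.05, 0.49], [0.35, 0.735, 0.05, 0.49], [0, 0, 0, 0]]
  ]
}}

```text
time: 2.68
tcp_pos: [0.5199, 0.1908, 0.2786]
tool_rot: [-0.0, 0.775, 0.633, 0.0]
ft_force: [0.1, -0.9, -0.4]
finger_gap: 0.0852
grip_force: 0.0
```

{"name": "send_rows", "arguments": {
  "commands": [
    [[0.12, 0.32, 0, 0.23], [0.12, 0.31, 0, 0.23], [0, 0, -0.8, 0], [0, 0, -0.8, 0], [0, 0, -0.8, 0]]
  ]
}}

```text
time: 3.1
tcp_pos: [0.5281, 0.2122, 0.1826]
tool_rot: [0.0, 0.763, 0.646, 0.001]
ft_force: [0.1, 0.5, -0.7]
finger_gap: 0.0852
grip_force: 0.0
```

```bash
python3 - <<'E'
from h import *
print(env.read_state()["tcp_pos"])
a=env.capture("top")["frame"][130:240,160:320]; b=env.capture("scene")["frame"][210:320,300:460]
c=np.vstack([cv2.resize(x,(436,300),interpolation=cv2.INTER_CUBIC) for x in(a,b)])
cv2.imwrite("pics/over.png",c[:,:,::-1])
E
```

```text
[0.52814964 0.2122262  0.18256315]
```

View pics/over.png

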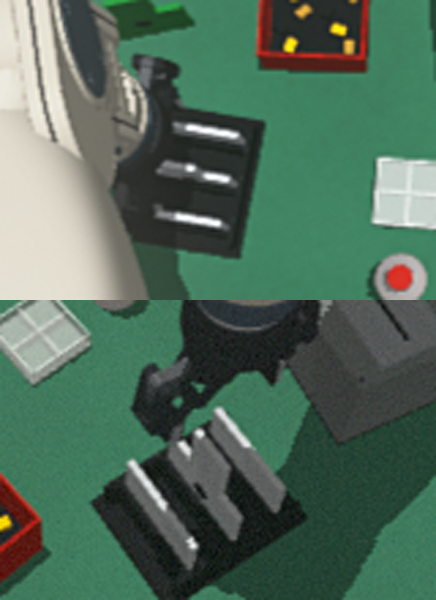

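The top half shows the fingers straddling the middle groove. The scene half agrees, with the tab below and between the fingers. Next I descend and grip.

{"name": "send_rows", "arguments": {
  "commands": [
    [[0.03, 0.09, -0.6, 0.06], [0, 0, -0.6, 0], [0, 0, -0.5, 0], [0, 0, -0.34, 0], [0, 0, 0, 0]]
  ]
}}

```text
time: 3.62
tcp_pos: [0.5288, 0.2153, 0.101]
tool_rot: [-0.001, 0.762, 0.648, -0.001]
ft_force: [0.6, -0.6, 0.3]
finger_gap: 0.0851
grip_force: 0.0
```

{"name": "send_rows", "arguments": {
  "commands": [
    [[0, 0, 0, 0], [0, 0, 0, 0], [0, 0, 0, 0], [0, 0, 0, 0], [0, 0, 0, 0]]
  ],
  "grip": 0
}}

```text
time: 4.03
tcp_pos: [0.5295, 0.2156, 0.1026]
tool_rot: [0.0, 0.762, 0.648, 0.001]
ft_force: [0.3, 0.2, 0.0]
finger_gap: 0.0251
grip_force: 0.0
```

{"name": "send_rows", "arguments": {
  "commands": [
    [[0, 0, 0, 0], [0, 0, 0, 0], [0, 0, 0, 0], [0, 0, 0, 0], [0, 0, 0, 0]]
  ]
}}

```text
time: 4.45
tcp_pos: [0.5293, 0.2155, 0.1022]
tool_rot: [0.0, 0.762, 0.648, 0.0]
ft_force: [-0.7, 0.5, 5.5]
finger_gap: 0.0043
grip_force: 59.5
```

{"name": "send_rows", "arguments": {
  "commands": [
    [[0, 0, 0.1, 0], [0, 0, 0.3, 0], [0, 0, 0.5, 0], [0, 0, 0.8, 0], [0, 0, 0.9, 0]]
  ]
}}

```text
time: 4.87
tcp_pos: [0.528, 0.2152, 0.2054]
tool_rot: [-0.001, 0.762, 0.648, -0.002]
ft_force: [1.0, 0.4, -0.9]
finger_gap: 0.005
grip_force: 58.8
```

{"name": "send_rows", "arguments": {
  "commands": [
    [[0, 0, 0.9, 0], [0, 0, 0.9, 0], [0, 0, 0.9, 0], [0, 0, 0.6, 0], [0, 0, 0, 0]]
  ]
}}

```text
time: 5.28
tcp_pos: [0.5298, 0.2157, 0.3429]
tool_rot: [0.002, 0.762, 0.648, 0.003]
ft_force: [-0.2, 0.8, -0.6]
finger_gap: 0.0049
grip_force: 58.8
```

```bash
python3 - <<'E'
from h import *
s=env.read_state();print(s["tcp_pos"],s["finger_gap"],s["ft_force"])
a=env.capture("top")["frame"][100:260,160:320]; b=env.capture("scene")["frame"][170:330,300:460]
c=np.hstack([cv2.resize(x,(400,400),interpolation=cv2.INTER_CUBIC) for x in(a,b)])
cv2.imwrite("pics/lift.png",c[:,:,::-1])
E
```

```text
[0.52984456 0.21571538 0.34294922] 0.004864998189836782 [-0.18801129  0.80232213 -0.62383632]
```

View pics/lift.png

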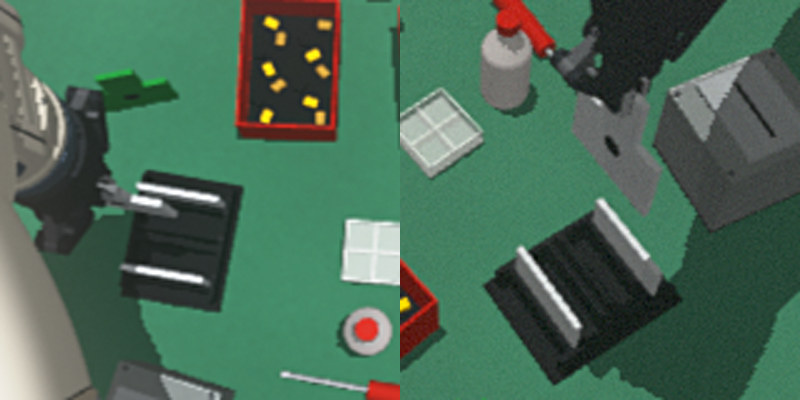

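The carrier is held: in the scene half it hangs upright from the fingers at about (620,150). Both plain plates are still in place. I'm carrying it over to the slot.

{"name": "send_rows", "arguments": {
  "commands": [
    [[-0.03, -0.4, 0, -0.1], [-0.03, -0.7, 0, -0.1], [-0.03, -0.8, 0, -0.1], [-0.03, -0.8, 0, -0.1], [-0.03, -0.8, 0, -0.1]]
  ]
}}

```text
time: 5.8
tcp_pos: [0.5222, 0.0744, 0.3358]
tool_rot: [-0.001, 0.776, 0.631, -0.001]
ft_force: [0.5, -0.8, -1.4]
finger_gap: 0.005
grip_force: 58.8
```

{"name": "send_rows", "arguments": {
  "commands": [
    [[-0.03, -0.8, 0, -0.1], [-0.03, -0.8, 0, -0.1], [-0.03, -0.8, 0, -0.1], [-0.03, -0.8, 0, -0.1], [-0.03, -0.8, 0, -0.1]]
  ]
}}

```text
time: 6.22
tcp_pos: [0.5162, -0.0859, 0.3359]
tool_rot: [-0.001, 0.789, 0.614, -0.001]
ft_force: [0.1, 0.4, -1.3]
finger_gap: 0.0049
grip_force: 58.8
```

{"name": "send_rows", "arguments": {
  "commands": [
    [[-0.03, -0.8, 0, -0.1], [-0.03, -0.8, 0, -0.1], [-0.03, -0.8, 0, -0.1], [-0.03, -0.8, 0, -0.1], [-0.03, -0.8, 0, -0.1]]
  ]
}}

```text
time: 6.63
tcp_pos: [0.5103, -0.2458, 0.3358]
tool_rot: [-0.001, 0.803, 0.596, -0.001]
ft_force: [1.2, 0.4, -1.3]
finger_gap: 0.0053
grip_force: 58.8
```

{"name": "send_rows", "arguments": {
  "commands": [
    [[-0.03, -0.47, 0, -0.05], [0, 0, 0, 0], [0, 0, 0, 0], [0, 0, 0, 0]]
  ]
}}

```text
time: 6.97
tcp_pos: [0.5096, -0.2628, 0.3365]
tool_rot: [-0.001, 0.804, 0.595, -0.0]
ft_force: [-0.5, 0.5, -1.4]
finger_gap: 0.0052
grip_force: 58.8
```

{"name": "send_rows", "arguments": {
  "commands": [
    [[0.01, 0.2, -0.6, 0], [0, 0, -0.6, 0], [0, 0, -0.5, 0], [0, 0, 0, 0], [0, 0, 0, 0]]
  ]
}}

```text
time: 7.38
tcp_pos: [0.51, -0.2539, 0.2695]
tool_rot: [-0.001, 0.803, 0.595, -0.0]
ft_force: [-0.2, 0.5, -0.4]
finger_gap: 0.0051
grip_force: 58.8
```

```bash
python3 - <<'E'
from h import *
s=env.read_state();print(s["tcp_pos"],s["tool_rot"],s["ft_force"])
D=[env.capture(n) for n in("top","scene")]
for d in D:
    P=pts(d);T=d["extrinsics"]
    X,Y,Z=np.moveaxis(P,-1,0)
    m=(abs(X-.51)<.06)&(abs(Y+.255)<.07)&(Z>.168)&(Z<.25)
    # carrier face points in box frame about nominal centre
    a=np.deg2rad(73); ey=np.array([np.cos(a),np.sin(a)]); ex=np.array([ey[1],-ey[0]])
    q=P[m]; r=q[:,:2]-[.5122,-.2555]; bx=r@ex*1000; by=r@ey*1000
    for lo in np.arange(.17,.25,.02):
        k=(q[:,2]>=lo)&(q[:,2]<lo+.02)
        if k.sum()>3: print(lo.round(2),k.sum(),"bx",np.percentile(bx[k],[10,50,90]).round(1),"by",np.percentile(by[k],[1,99]).round(1))
a=D[0]["frame"][130:270,340:480]; b=D[1]["frame"][60:200,180:320]
c=np.hstack([cv2.resize(x,(400,400),interpolation=cv2.INTER_CUBIC) for x in(a,b)])
cv2.imwrite("pics/slot.png",c[:,:,::-1])
E
```

```text
[ 0.50999347 -0.2539192   0.26948437] [-8.84873486e-04  8.03405259e-01  5.95431902e-01 -2.37329697e-04] [-0.16267787  0.53537554 -0.44027529]
0.17 33 bx [-6.6 -6.3 -5.8] by [-10.9  45.6]
0.19 36 bx [-6.6 -6.3 -5.8] by [-9.3 45.5]
0.21 41 bx [-6.6 -6.1 -5.5] by [-6.1 45.5]
0.23 55 bx [-6.4 -5.6 -1.4] by [ 1.9 45.6]
0.17 41 bx [-2.5  1.4  1.8] by [-38.8  47.6]
0.19 51 bx [-1.2  1.4  1.9] by [-40.1  48.9]
0.21 63 bx [-1.8  1.5  2. ] by [-38.8  50.4]
0.23 70 bx [-3.1  1.1  1.9] by [-31.8  50.1]
```

View pics/slot.png

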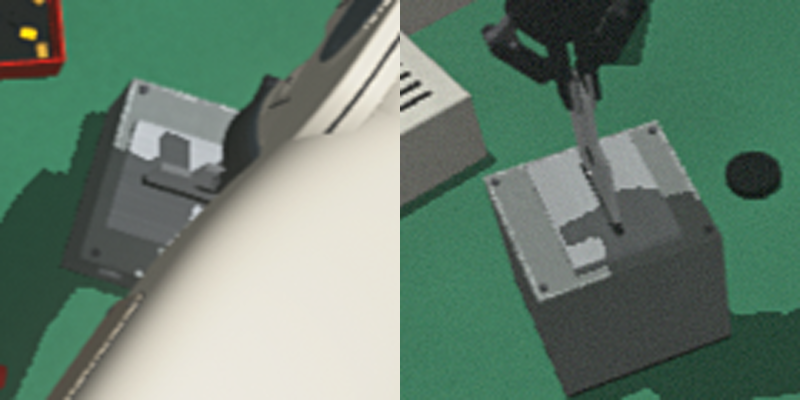

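The carrier and slot agree along x to about 0.5 mm in both views. The carrier sits about 2 mm too far along +y of the box, so I'll correct that and descend gently while watching the force.

{"name": "send_rows", "arguments": {
  "commands": [
    [[-0.005, -0.05, -0.1, 0], [0, 0, -0.1, 0], [0, 0, -0.05, 0], [0, 0, -0.025, 0], [0, 0, 0, 0]]
  ]
}}

```text
time: 7.9
tcp_pos: [0.51, -0.2574, 0.2585]
tool_rot: [-0.0, 0.804, 0.595, -0.0]
ft_force: [0.2, 0.1, -0.3]
finger_gap: 0.0049
grip_force: 58.9
```

{"name": "send_rows", "arguments": {
  "commands": [
    [[0, 0, -0.025, 0], [0, 0, -0.025, 0], [0, 0, -0.025, 0], [0, 0, -0.025, 0], [0, 0, 0, 0]]
  ]
}}

```text
time: 8.32
tcp_pos: [0.51, -0.2573, 0.2544]
tool_rot: [-0.0, 0.804, 0.595, -0.0]
ft_force: [0.4, 1.3, -0.6]
finger_gap: 0.005
grip_force: 58.9
```

{"name": "send_rows", "arguments": {
  "commands": [
    [[0, 0, -0.025, 0], [0, 0, -0.025, 0], [0, 0, -0.025, 0], [0, 0, 0, 0]]
  ]
}}

```text
time: 8.65
tcp_pos: [0.51, -0.2573, 0.2514]
tool_rot: [-0.0, 0.804, 0.595, -0.0]
ft_force: [0.4, -0.2, -0.3]
finger_gap: 0.005
grip_force: 58.9
```

{"name": "send_rows", "arguments": {
  "commands": [
    [[0, 0, -0.025, 0], [0, 0, -0.025, 0], [0, 0, 0, 0]]
  ]
}}

```text
time: 8.9
tcp_pos: [0.5099, -0.2573, 0.2497]
tool_rot: [-0.0, 0.804, 0.595, -0.0]
ft_force: [-1.6, 0.2, 1.5]
finger_gap: 0.0047
grip_force: 59.3
```

{"name": "send_rows", "arguments": {
  "commands": [
    [[0, 0, -0.025, 0], [0, 0, -0.025, 0], [0, 0, 0, 0]]
  ]
}}

```text
time: 9.15
tcp_pos: [0.51, -0.2573, 0.2482]
tool_rot: [0.0, 0.804, 0.595, 0.0]
ft_force: [-2.1, 0.9, 6.5]
finger_gap: 0.0048
grip_force: 60.0
```

{"name": "send_rows", "arguments": {
  "commands": [
    [[0, 0, -0.025, 0], [0, 0, 0, 0]]
  ]
}}

```text
time: 9.32
tcp_pos: [0.5097, -0.2572, 0.2471]
tool_rot: [0.0, 0.804, 0.595, -0.0]
ft_force: [-4.0, 0.6, 4.9]
finger_gap: 0.0049
grip_force: 59.8
```

{"name": "send_rows", "arguments": {
  "commands": [
    [[0, 0, -0.02, 0], [0, 0, 0, 0]]
  ]
}}

```text
time: 9.48
tcp_pos: [0.5095, -0.2572, 0.246]
tool_rot: [-0.0, 0.804, 0.595, -0.0]
ft_force: [-4.4, 0.9, 4.2]
finger_gap: 0.0047
grip_force: 59.7
```

{"name": "send_rows", "arguments": {
  "commands": [
    [[-0.012, 0.004, -0.025, 0], [0, 0, -0.025, 0], [0, 0, 0, 0]]
  ]
}}

```text
time: 9.73
tcp_pos: [0.5093, -0.257, 0.2436]
tool_rot: [-0.0, 0.804, 0.595, -0.0]
ft_force: [-4.3, 1.3, 3.3]
finger_gap: 0.0047
grip_force: 59.6
```

{"name": "send_rows", "arguments": {
  "commands": [
    [[0, 0, -0.025, 0], [0, 0, -0.025, 0], [0, 0, 0, 0]]
  ]
}}

```text
time: 9.98
tcp_pos: [0.5093, -0.257, 0.2415]
tool_rot: [-0.0, 0.804, 0.595, -0.0]
ft_force: [-4.3, 1.9, 1.7]
finger_gap: 0.0046
grip_force: 59.6
```

{"name": "send_rows", "arguments": {
  "commands": [
    [[0, 0, -0.025, 0], [0, 0, -0.025, 0], [0, 0, 0, 0]]
  ]
}}

```text
time: 10.23
tcp_pos: [0.5093, -0.257, 0.2395]
tool_rot: [-0.0, 0.804, 0.595, -0.0]
ft_force: [-4.8, 1.4, 2.5]
finger_gap: 0.0048
grip_force: 59.6
```

{"name": "send_rows", "arguments": {
  "commands": [
    [[-0.01, 0.003, -0.06, 0], [0, 0, -0.06, 0], [0, 0, -0.06, 0], [0, 0, -0.06, 0], [0, 0, -0.06, 0]]
  ]
}}

```text
time: 10.65
tcp_pos: [0.5091, -0.257, 0.2275]
tool_rot: [-0.0, 0.804, 0.595, -0.0]
ft_force: [-5.5, 1.2, 2.9]
finger_gap: 0.0048
grip_force: 59.7
```

{"name": "send_rows", "arguments": {
  "commands": [
    [[0, 0, -0.06, 0], [0, 0, -0.06, 0], [0, 0, -0.06, 0], [0, 0, -0.06, 0], [0, 0, -0.06, 0]]
  ]
}}

```text
time: 11.07
tcp_pos: [0.509, -0.2569, 0.2155]
tool_rot: [-0.0, 0.804, 0.595, -0.0]
ft_force: [-5.5, 2.0, 3.6]
finger_gap: 0.0046
grip_force: 59.6
```

{"name": "send_rows", "arguments": {
  "commands": [
    [[0, 0, -0.06, 0], [0, 0, -0.06, 0], [0, 0, -0.06, 0], [0, 0, -0.06, 0], [0, 0, -0.06, 0]]
  ]
}}

```text
time: 11.48
tcp_pos: [0.5089, -0.2569, 0.2034]
tool_rot: [-0.0, 0.804, 0.595, -0.0]
ft_force: [-6.1, 1.5, 2.6]
finger_gap: 0.005
grip_force: 59.6
```

{"name": "send_rows", "arguments": {
  "commands": [
    [[0, 0, -0.06, 0], [0, 0, -0.06, 0], [0, 0, -0.06, 0], [0, 0, -0.06, 0], [0, 0, -0.06, 0]]
  ]
}}

```text
time: 11.9
tcp_pos: [0.5087, -0.2568, 0.1913]
tool_rot: [-0.001, 0.804, 0.595, -0.0]
ft_force: [-6.4, 2.0, 2.7]
finger_gap: 0.0047
grip_force: 59.5
```

{"name": "send_rows", "arguments": {
  "commands": [
    [[0, 0, -0.06, 0], [0, 0, -0.06, 0], [0, 0, -0.06, 0], [0, 0, -0.06, 0], [0, 0, -0.06, 0]]
  ]
}}

```text
time: 12.32
tcp_pos: [0.5087, -0.2568, 0.1793]
tool_rot: [-0.001, 0.804, 0.595, -0.0]
ft_force: [-6.1, 1.4, 3.4]
finger_gap: 0.0048
grip_force: 59.5
```

{"name": "send_rows", "arguments": {
  "commands": [
    [[0, 0, -0.06, 0], [0, 0, -0.06, 0], [0, 0, -0.06, 0], [0, 0, -0.06, 0], [0, 0, -0.04, 0]]
  ]
}}

```text
time: 12.73
tcp_pos: [0.5089, -0.2568, 0.1677]
tool_rot: [-0.001, 0.804, 0.595, -0.0]
ft_force: [-3.6, 0.5, -0.9]
finger_gap: 0.0045
grip_force: 58.8
```

{"name": "send_rows", "arguments": {
  "commands": [
    [[0, 0, -0.04, 0], [0, 0, -0.03, 0], [0, 0, -0.03, 0], [0, 0, -0.015, 0], [0, 0, 0, 0]]
  ]
}}

```text
time: 13.15
tcp_pos: [0.5095, -0.2572, 0.164]
tool_rot: [0.0, 0.804, 0.595, 0.0]
ft_force: [0.7, -0.6, -1.2]
finger_gap: 0.0048
grip_force: 58.9
```

The nibs have let go and only the carrier's weight remains on the wrist, so I'm releasing it.

{"name": "send_rows", "arguments": {
  "commands": [
    [[0, 0, 0, 0], [0, 0, 0, 0], [0, 0, 0, 0], [0, 0, 0, 0]]
  ],
  "grip": 50
}}

```text
time: 13.48
tcp_pos: [0.5093, -0.2571, 0.1643]
tool_rot: [0.0, 0.804, 0.595, 0.0]
ft_force: [-0.2, 0.1, -0.5]
finger_gap: 0.0496
grip_force: 0.0
```

{"name": "send_rows", "arguments": {
  "commands": [
    [[0, 0, 0.2, 0], [0, 0, 0.6, 0], [0, 0, 0.9, 0], [0, 0, 0.9, 0], [0, 0, 0.9, 0]]
  ]
}}

```text
time: 13.9
tcp_pos: [0.5088, -0.2568, 0.3064]
tool_rot: [0.0, 0.804, 0.595, 0.0]
ft_force: [0.9, -1.4, 0.7]
finger_gap: 0.05
grip_force: 0.0
```

{"name": "send_rows", "arguments": {
  "commands": [
    [[0, 0.5, 0.3, 0], [0, 0.8, 0, 0], [0, 0.8, 0, 0], [0, 0.8, 0, 0], [0, 0.5, 0, 0]]
  ]
}}

```text
time: 14.32
tcp_pos: [0.5087, -0.1186, 0.3172]
tool_rot: [0.0, 0.804, 0.595, 0.001]
ft_force: [0.3, -0.0, 0.4]
finger_gap: 0.0502
grip_force: 0.0
```

```bash
python3 - <<'E'
from h import *
s=env.read_state();print(s["time"],s["tcp_pos"],s["ft_force"],s["finger_gap"])
D=[env.capture(n) for n in("top","scene")]
for d in D:
    X,Y,Z=np.moveaxis(pts(d),-1,0)
    print("above lid",((abs(X-.51)<.06)&(abs(Y+.256)<.06)&(Z>.168)&(Z<.2)).sum())
a=D[0]["frame"][100:300,180:480]; b=D[1]["frame"][60:360,180:480]
c=np.hstack([cv2.resize(a,(450,300)),cv2.resize(b,(300,300))])
cv2.imwrite("pics/end.png",c[:,:,::-1])
E
```

```text
14.3167 [ 0.50873306 -0.1186442   0.31724344] [ 0.33898825 -0.02550462  0.43779574] 0.050170528365571745
above lid 0
above lid 0
```

View pics/end.png

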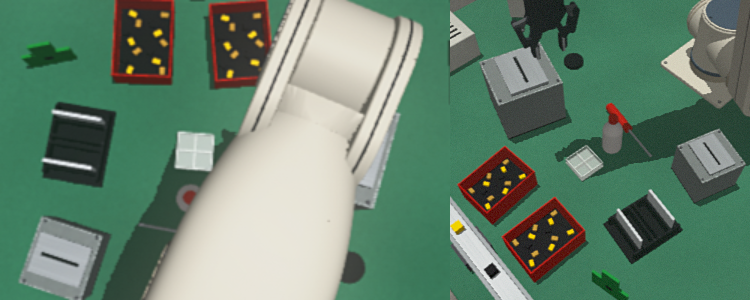

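The lid is clear, with the slot at (515,72) in the combined picture and nothing sticking out. The plates and the other things on the bench have not moved. I'll let it settle and hand in.

{"name": "send_rows", "arguments": {
  "commands": [
    [[0, 0, 0, 0], [0, 0, 0, 0], [0, 0, 0, 0], [0, 0, 0, 0], [0, 0, 0, 0]]
  ]
}}

```text
time: 14.83
tcp_pos: [0.5092, -0.1218, 0.3159]
tool_rot: [-0.0, 0.804, 0.594, -0.0]
ft_force: [0.7, 0.2, 1.2]
finger_gap: 0.0502
grip_force: 0.0
```

{"name": "send_rows", "arguments": {
  "commands": [
    [[0, 0, 0, 0], [0, 0, 0, 0], [0, 0, 0, 0], [0, 0, 0, 0], [0, 0, 0, 0]]
  ]
}}

```text
time: 15.25
tcp_pos: [0.5092, -0.1211, 0.316]
tool_rot: [-0.0, 0.804, 0.595, -0.0]
ft_force: [0.0, 0.1, 0.8]
finger_gap: 0.0501
grip_force: 0.0
```

```bash
python3 -c "
from plant import env
print(env.finish_job())"
```

```text
the job is handed in; nothing more can be done
None
```

The carrier went upright through the slot and dropped into the reject box, with at most about 8 N read at the wrist; the other plates and bench items look unmoved in the last pictures, and I handed the job in at about 15 s (no verdict was returned).

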